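Rake the lost nut out from under the drying rack

TASK

The hexagonal steel nut of the modelling stand has rolled under the wire drying rack. Take the wooden-handled rake, use it to draw the nut right out onto the open bench in front of the rack (the gripper must not touch the nut until it is out), and lay the rake flat on the bench again. Then pick up the nut and put it in the shallow terracotta dish.

Things in the scene. Friction and masses are not known exactly. Their poses are not given: they have to be found in the camera images.
- nut: Plain steel hexagonal nut, flat on the bench under the rack: 36 mm across flats, 41.6 across corners, 18 high, 20 mm bore, 110 g. Origin: centre of its underside, z up; a pair of flats faces its own +x and -x, others every 60 deg. Beside it, in any order and at least 75 mm between centres, lie a flat round steel washer (44 mm dia, 5 high) and a wooden offcut (34 x 28 x 18 mm high).
- rake: Rake lying at the robot's left, 160 g. Origin on the bench under the grip point, near its balance; x to the head, z up. Wooden handle 22 mm wide, z 14 to 34, x -95 to 70; butt block x -115 to -95, 30 wide, 36 high. Neck 10 mm thick to the head: upright steel plate 88 wide (y), z 0 to 34, pulling face (to the handle) at x 158, back at 162; side lips at its ends reach 14 mm back, 80 mm between them.
- rack: Wire rack fixed on the bench, 380 mm wide (y), 240 deep (x), on four 8 mm corner legs, open in front. Origin on the bench under the middle of its front rail; x points back under the rack, away from the robot, y along the rail, z up. Clear height below 88 mm, top of wires 98 mm; clay figures on its rear half reach 240 mm above the bench. The nut starts 30 to 55 mm behind the front rail.
- dish: Shallow round terracotta dish fixed on the bench at the robot's right: rim 152 mm outside diameter, 24 mm high, inside floor 6 mm above the bench and about 134 mm across. Origin: centre of its underside, z up.
Mind the look-alikes: they are no part of the job. What is shaped like the nut but purple is not meant. What is shaped like the dish but turquoise is not meant.

How it is judged:
On the way, in this order (a step that is already met when the one before it is completed fails the run):
1. the rake pushes the nut along while the nut is still under the rack (contact force between rake and nut above 0.02 N and distance of nut from where it was at the start of the episode above 0.004 m and x of nut in the frame of rack above -0.005 m), for 0.04 s.
2. the whole nut lies on the bench in front of the rack (x of nut in the frame of rack below -0.02 m and height (world z) of nut below 0.01 m), for 0.2 s.
At the end, for the whole second after the job is handed in: The nut lies at rest inside the dish, its centre within 60 mm of the dish's centre and its underside less than 22 mm above the bench; the rake lies at rest on the bench, right way up within about 8 degrees and within 12 mm of the bench (horizontal distance between nut and dish below 0.06 m and height (world z) of nut below 0.022 m and linear speed of each of nut, rake below 0.02 m/s and height (world z) of rake below 0.012 m and angle between rake's own z axis and vertical below 0.15 rad); the robot touches nothing.
It fails at once if the gripper or arm touches the nut while it is still under the rack (x of nut in the frame of rack above -0.015 m and contact force between any of the fingers, the arm and nut above 0.1 N).
It also fails if it takes over 67 s, if anything falls off the work surface, if the arm or the gripper's body presses on something with over 40 N, if the wrist force passes 120 N, or if a joint passes its speed limit or range.

ROBOT

A 7-joint arm with a two-finger parallel gripper is mounted at the origin on the work surface. World frame = base frame: x ahead of the robot, y to its left, z up, the work surface at z = 0. Lengths are in m, angles in rad, forces in N, time in s.
With the tool pointing down it reaches from about 0.4 to 0.85 m from the base axis. Payload 10.4 kg.
Tool frame: the origin (TCP) lies at the very end of the fingers, on their centre line; the grasp point (between the pads) lies 19 mm behind it; z points along the fingers, y is the line along which they close (so a half turn about z gives the same grasp; the last joint's range is limited). The gripper opens to 87 mm and grips with 3 to 60 N. Pads are 19 mm wide; open, the fingers measure 117 mm over their backs; the gripper's body (75 mm by 190 mm) begins 51 mm behind the grasp point.
Start: joints at [-1.158, 0.332, -0.065, 1.46, 0.022, 1.35, -0.088], TCP at [0.264, 0.567, 0.223] pointing down, gripper open.
Joint ranges: [-2.6, 2.6], [-0.5, 2.12], [-1.47, 1.34], [0.16, 2.42], [-1.27, 4.41], [0.06, 2.06], [-2.6, 2.6]. Speed limits (rad/s): [2.22, 2.22, 2.79, 2.79, 3.14, 3.14, 3.14].

INTERFACE

Orientations are given as a unit quaternion [x, y, z, w].
In Python, from bench import * gives the robot as it stands.
- The arm moves only by the tool step_arm, never from a script. Its arguments are lists of equal length, an entry for each row: "delta_pos": the shift along the world's x, y, z in units of 25 mm (1.0 is 25 mm), a list of three; "turn": the turn about the world's z in units of 0.12 rad (1.0 is 0.12 rad). In form: {"delta_pos": [[tx, ty, tz], ...], "turn": [turn, ...]}. A call has 1 to 12 rows; each row shifts and turns the commanded pose from where the row before left it; what a row does not reach is not made up. A row lasts 1/10 s, in which the tool goes at most 50 mm and 8.59 degrees, less where a joint would pass 70% of its speed; a pose out of reach is approached as far as the arm can. A call with a number of a shift or a turn outside -1 to 1 is refused whole. A call with a gripper value outside its range is refused whole. "grip" is the closure, from 0 (fully open) to 1 (shut), set as the call begins (left out, the last holds). The fingers move at their own pace and stop on an object; "newtons" is the grip in N (left out, the last holds). Time passes only in rows, so rows that do not move let the fingers close. It gives the time, the measured TCP pose, the force, the opening and the grip force at its end, in the units of the state.
- read_state(): the state, without advancing time (a new reading comes with each control period).
- camera(name): name is "side" or "top"; returns a dict with "image" (384x512x3 uint8, red, green, blue), "z_map" (384x512 float32, m along the optical axis (not along the pixel's ray), 0 where there is no reading), "mtx" (3x3 intrinsics, pixels), "view" (4x4, takes a point from world to camera coordinates). Camera axes: x right, y up, looking along -z (the intrinsics and any distortion apply to the point x, -y, -z); pixel columns grow to the right and rows downward; lengths in m; the calibration is good to about 2 mm. A picture is of the moment at which its call begins.
- close_job(): hands the job in; it is judged then, once.
The state is a dict: "time": time; "joint_positions": joint angles; "joint_vel": joint speeds; "joint_torque": joint torques, N m; "ee_pos": TCP position; "eef_rot": TCP orientation; "ft_force": force on the tool from outside, world axes, zero at the start; "torque": the same for the moment, N m; "width": finger opening in m; "grip_force": force on a finger pad.
Only numpy, scipy, OpenCV 4.12 (cv2) and the standard library are available. Lean on these libraries where they do the work, as an engineer would, in place of code of your own. Each camera call takes 0.05 s, during which the arm holds its last target. There are 200 camera calls.

## Working session

There is one attempt and no reset: what is moved stays moved. The work goes in short steps, Python scripts to look and compute and a tool call to move; the robot and the scene stay as the last step left them, time stands still between calls to the robot, and variables do not carry over. Pictures are saved under pics/ and viewed, at most 10 in all, crops included, and the job is handed in when it is done.

Besides the shell and the picture viewer there is one more tool, called after "Request:" by a JSON object that holds its "op" and its "data", one argument or row to a line. step_arm: Moves the arm, as the interface text tells. Shifts and turns lie within -1 to 1; 1 stands for 25 mm of shift or 0.12 rad of turn. Its arguments: {"type":"object","properties":{"delta_pos":{"type":"array"},"turn":{"type":"array"},"grip":{"type":"number"},"newtons":{"type":"number"}},"required":["delta_pos","turn"]}

```bash
mkdir -p pics
cat > h.py <<'E'
from bench import *
import numpy as np, cv2
def pts(c):
    z=c["z_map"]; K=c["mtx"]; V=c["view"]
    v,u=np.mgrid[:z.shape[0],:z.shape[1]]
    x=(u-K[0,2])/K[0,0]*z; y=(v-K[1,2])/K[1,1]*z
    P=np.stack([x,-y,-z,np.ones_like(z)],-1)@np.linalg.inv(V).T
    P=P[...,:3]; P[z==0]=np.nan
    return P
def save(n,im): cv2.imwrite("pics/"+n+".png",im[...,::-1])
E
python3 - <<'E'
from h import *
for n in("side","top"):
    c=camera(n); np.savez(n,P=pts(c),im=c["image"],K=c["mtx"],V=c["view"]); save(n+"0",c["image"])
    print(n,c["mtx"],np.linalg.inv(c["view"]).round(3))
print(read_state())
E
```

```text
side [[446.32586485   0.         245.87362376]
 [  0.         446.32586485 190.82258726]
 [  0.           0.           1.        ]] [[ 0.992  0.08  -0.1    0.386]
 [-0.128  0.533 -0.836 -0.965]
 [-0.014  0.842  0.539  0.626]
 [ 0.     0.     0.     1.   ]]
top [[357.63857044   0.         253.31821213]
 [  0.         357.63857044 187.9699319 ]
 [  0.           0.           1.        ]] [[ 0.027  0.994 -0.101  0.415]
 [-0.999  0.031  0.038 -0.036]
 [ 0.041  0.1    0.994  0.956]
 [ 0.     0.     0.     1.   ]]
{'time': 0.1, 'joint_positions': array([-1.15757258,  0.33281629, -0.06472468,  1.46082954,  0.02159297,
        1.34991252, -0.08849258]), 'joint_vel': array([ 4.89620547e-05, -2.78073168e-03, -1.45392299e-03, -3.22892849e-03,
        5.46179186e-04, -7.98389890e-04, -2.98090411e-03]), 'joint_torque': array([ 2.49469733e-03, -6.24539852e+01,  2.54715735e-02, -3.90715492e+01,
       -6.11820328e-02,  3.67525429e-02,  5.14347698e-05]), 'ee_pos': array([0.26369197, 0.5662741 , 0.22184208]), 'eef_rot': array([ 2.16167956e-01,  9.76355986e-01, -6.24421017e-04, -1.16798559e-04]), 'ft_force': array([-0.10542379,  0.74682151, -0.4570159 ]), 'torque': array([0.01829204, 0.02635471, 0.00705677]), 'grip_force': 0.0, 'width': 0.0867688096504764}
```

View pics/top0.png

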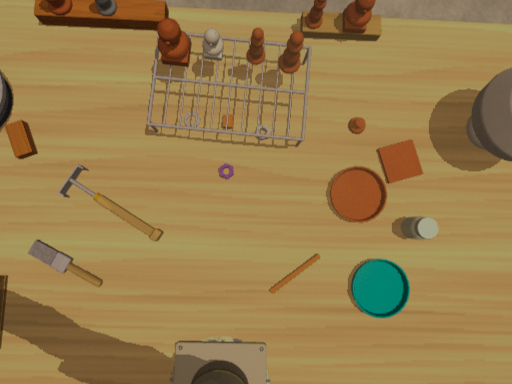

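View pics/side0.png

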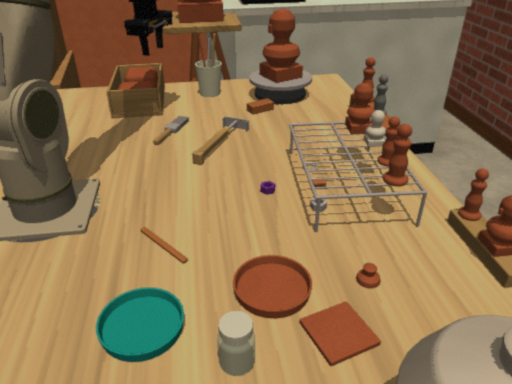

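The top view shows the rake with its head at (73,181) and butt at (155,235), and the rack front rail from (150,127) to (300,140). Under the rack there is a ring at (190,120), a wooden block at (228,121) and a ring at (262,131). A purple nut lies at (226,171), the terracotta dish at (358,194) and the turquoise dish at (380,288). The side view shows a tall steel nut at (318,205). I'll measure these and check the nut in a crop.

Run:
```python
from h import *
d=np.load("top.npz");P=d["P"];im=d["im"];K=d["K"];V=d["V"]
s=np.load("side.npz")
def ray(u,v,h,K=K,V=V):
    W=np.linalg.inv(V); r=W[:3,:3]@np.array([(u-K[0,2])/K[0,0],-(v-K[1,2])/K[1,1],-1]); o=W[:3,3]
    return (o+r*(h-o[2])/r[2]).round(4)
a=cv2.resize(im[95:150,140:320],None,fx=4,fy=4,interpolation=cv2.INTER_CUBIC)
b=cv2.resize(s["im"][165:225,280:430],None,fx=4.8,fy=4.8,interpolation=cv2.INTER_CUBIC)
save("crop1",np.vstack([a,b]))
e=cv2.resize(im[160:245,55:170],None,fx=6,fy=6,interpolation=cv2.INTER_CUBIC); save("crop2",e)
for n,u,v,h in [("ringL",190,120,.005),("wood",228,121,.018),("ringR",262,131,.018),("purple",226,171,.018),("railL",150,127,.094),("railR",300,140,.094),("dish",358,194,.024),("butt",155,235,.036),("headmid",73,181,.034)]:
    q=P[v-1:v+2,u-1:u+2].reshape(-1,3); print(n,ray(u,v,h),np.nanmedian(q,0).round(4))
print("side nut",ray(318,204,.012,s["K"],s["V"]))
# rake pixels: height mask
m=(P[...,2]>.006)&(P[...,2]<.06)
n,l,st,ce=cv2.connectedComponentsWithStats(m.astype(np.uint8))
for i in range(1,n):
    if st[i,4]>60:
        q=P[l==i]; print(st[i],q.mean(0).round(3),q.min(0).round(3),q.max(0).round(3))
```

```text
ringL [0.6912 0.1043 0.005 ] [ 6.930e-01  1.052e-01 -1.000e-04]
wood [0.6886 0.0011 0.018 ] [6.858e-01 4.000e-04 1.950e-02]
ringR [ 0.6648 -0.0909  0.018 ] [ 6.694e-01 -9.190e-02  1.000e-04]
purple [0.5532 0.0017 0.018 ] [ 5.558e-01  2.400e-03 -4.000e-04]
railL [0.644  0.1872 0.094 ] [0.6681 0.2117 0.0007]
railR [ 0.6254 -0.181   0.094 ] [ 0.6268 -0.1826  0.0949]
dish [ 0.5025 -0.3494  0.024 ] [ 0.5042 -0.355   0.0066]
butt [0.3813 0.1741 0.036 ] [0.3813 0.1744 0.035 ]
headmid [0.5121 0.3885 0.034 ] [0.5126 0.3895 0.0294]
side nut [ 0.6655 -0.098   0.012 ]
[  34    0  135   29 2905] [0.961 0.333 0.042] [0.943 0.177 0.006] [1.007 0.518 0.06 ]
[ 301    7   80   33 1648] [ 0.962 -0.296  0.034] [ 0.942 -0.41   0.006] [ 1.005 -0.191  0.06 ]
[  0  80  12  45 252] [0.712 0.585 0.016] [0.659 0.562 0.006] [0.779 0.6   0.06 ]
[227 114   7  14  72] [ 0.689 -0.005  0.017] [ 0.674 -0.012  0.007] [0.709 0.004 0.021]
[349 117  17  16 216] [ 0.692 -0.348  0.022] [ 0.674 -0.374  0.006] [ 0.717 -0.33   0.042]
[467 117  19  32 174] [ 0.679 -0.676  0.014] [ 0.642 -0.711  0.006] [ 0.73  -0.662  0.024]
[ 
[... 374 characters left out ...]
125] [0.454 0.291 0.031] [0.368 0.16  0.006] [0.558 0.425 0.042]
[ 330  166   57   56 1603] [ 0.506 -0.357  0.012] [ 0.431 -0.426  0.006] [ 0.578 -0.277  0.028]
[401 216  19  23 219] [ 0.419 -0.478  0.035] [ 0.39  -0.497  0.006] [ 0.449 -0.47   0.06 ]
[  28  239   75   47 1036] [0.309 0.412 0.018] [0.251 0.307 0.006] [0.363 0.494 0.024]
[270 253  50  40 327] [ 0.292 -0.186  0.01 ] [ 0.241 -0.251  0.006] [ 0.344 -0.123  0.015]
[ 352  258   58   60 1859] [ 0.259 -0.415  0.012] [ 0.186 -0.484  0.006] [ 0.337 -0.333  0.028]
[  0 275   7  60 238] [0.218 0.549 0.014] [0.126 0.547 0.006] [0.271 0.56  0.03 ]
[ 174  341   93   43 3201] [ 0.075 -0.     0.015] [ 0.015 -0.116  0.006] [0.117 0.115 0.06 ]
```

View pics/crop1.png

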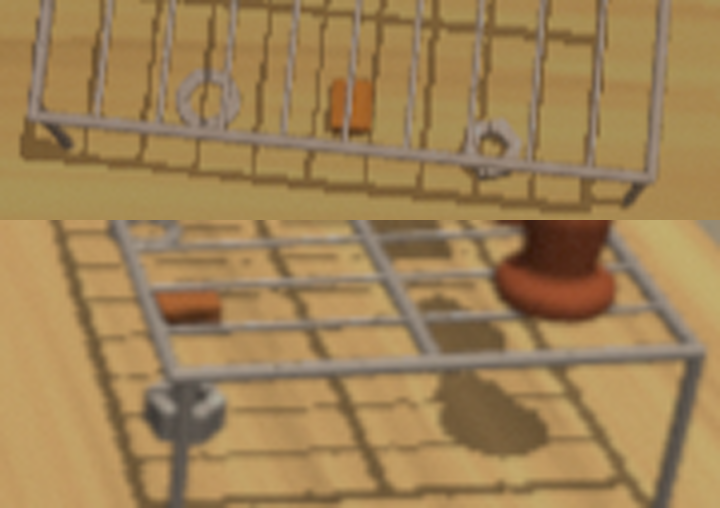

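View pics/crop2.png

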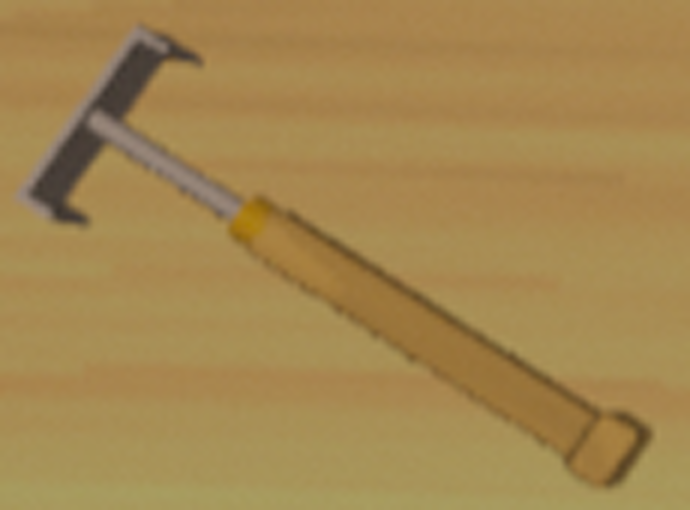

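The crop settles it. The ring at top (262,131) is tall and hexagonal, grey steel, 18 mm high, and sits about 37 mm behind the rail, so it is the nut at about (0.667,-0.092). The ring at (190,120) is round and flat, so it is the washer. The one at (226,171) is the purple decoy. The rake's grip point is at about (0.435,0.263) with yaw 1.026, and head to butt measures 262 mm against 265 expected.

Request:
{"op": "step_arm", "data": {
  "delta_pos": [
    [0.57, -1, -0.2],
    [0.57, -1, -0.2],
    [0.57, -1, -0.2],
    [0.57, -1, -0.2],
    [0.57, -1, -0.2],
    [0.57, -1, -0.2],
    [0.57, -1, -0.2],
    [0.57, -1, -0.2],
    [0.57, -1, -0.2],
    [0.57, -1, -0.2],
    [0.57, -1, -0.2],
    [0.57, -1, -0.2]
  ],
  "turn": [-1, -1, -1, -1, -1, -1, -1, -1, -1, -1, -1, -1],
  "grip": 0
}}

```text
time: 1.3
ee_pos: [0.4351, 0.2654, 0.1622]
eef_rot: [0.808, 0.59, -0.0, 0.0]
ft_force: [0.7, 0.6, -0.5]
width: 0.0871
grip_force: 0.0
```

Request:
{"op": "step_arm", "data": {
  "delta_pos": [
    [0, 0, -1],
    [0, -0.05, -1],
    [0, -0.05, -1],
    [0, 0, -1],
    [0, 0, -1],
    [0, 0, -0.7],
    [0, 0, -0.5],
    [0, 0, 0]
  ],
  "turn": [-1, -0.97, 0, 0, 0, 0, 0, 0]
}}

```text
time: 2.1
ee_pos: [0.4338, 0.2634, 0.0061]
eef_rot: [0.87, 0.492, -0.001, 0.0]
ft_force: [-0.9, -0.1, -0.3]
width: 0.0872
grip_force: 0.0
```

Request:
{"op": "step_arm", "data": {
  "delta_pos": [
    [0, 0, 0],
    [0, 0, 0],
    [0, 0, 0],
    [0, 0, 0],
    [0, 0, 0],
    [0, 0, 0],
    [0, 0, 0]
  ],
  "turn": [0, 0, 0, 0, 0, 0, 0],
  "grip": 1,
  "newtons": 40
}}

```text
time: 2.8
ee_pos: [0.4348, 0.2641, 0.0076]
eef_rot: [0.87, 0.492, 0.0, 0.0]
ft_force: [-0.5, 0.1, -0.1]
width: 0.0387
grip_force: 0.0
```

Request:
{"op": "step_arm", "data": {
  "delta_pos": [
    [0, 0, 0],
    [0, 0, 0],
    [0, 0, 0],
    [0, 0, 0.5],
    [0, 0, 1],
    [0, 0, 1],
    [0, 0, 0]
  ],
  "turn": [0, 0, 0, 0, 0, 0, 0]
}}

```text
time: 3.5
ee_pos: [0.4366, 0.2653, 0.0738]
eef_rot: [0.871, 0.492, 0.003, -0.001]
ft_force: [0.6, 0.7, -1.6]
width: 0.0216
grip_force: 40.0
```

Request:
{"op": "step_arm", "data": {
  "delta_pos": [
    [0, -1, 0],
    [0, -1, 0],
    [0, -1, 0],
    [0, -1, 0],
    [0, -1, 0],
    [0, -1, 0],
    [0, -1, 0],
    [0, -1, 0],
    [0, -1, 0],
    [0, -1, 0],
    [0, -1, 0],
    [0, -1, 0]
  ],
  "turn": [-0.7, -0.7, -0.7, -0.7, -0.7, -0.7, -0.7, -0.7, -0.7, -0.7, -0.7, -0.7]
}}

```text
time: 4.7
ee_pos: [0.4347, -0.0378, 0.0701]
eef_rot: [1.0, 0.008, 0.0, 0.0]
ft_force: [-0.3, -1.1, -1.8]
width: 0.0217
grip_force: 40.0
```

Request:
{"op": "step_arm", "data": {
  "delta_pos": [
    [0, -1, 0],
    [0, -1, 0],
    [0, -0.3, 0],
    [0, 0, 0],
    [0, 0, 0]
  ],
  "turn": [-0.15, 0, 0, 0, 0]
}}

```text
time: 5.2
ee_pos: [0.4348, -0.0928, 0.07]
eef_rot: [1.0, 0.001, -0.0, -0.0]
ft_force: [-0.5, 0.5, -1.4]
width: 0.0217
grip_force: 40.0
```

Run:
```python
from h import *
c=camera("top"); P=pts(c); s=camera("side")
save("mid",np.vstack([cv2.resize(c["image"][95:250,130:320],None,fx=2,fy=2),cv2.resize(s["image"][120:260,200:390],None,fx=2,fy=2)]))
m=(P[...,0]>.56)&(P[...,0]<.62)&(abs(P[...,1]+.09)<.07)&(P[...,2]>.04)&(P[...,2]<.12)
q=P[m]; print(len(q),q.min(0),q.max(0),np.median(q,0))
h=q[q[:,2]>.08]; 
for lo in np.arange(.56,.62,.01):
    k=q[(q[:,0]>=lo)&(q[:,0]<lo+.01)]
    if len(k): print(round(lo,3),len(k),k[:,1].min(),k[:,1].max(),k[:,2].min(),k[:,2].max())
```

```text
221 [ 0.56007519 -0.13704037  0.05883812] [ 0.60027552 -0.05070415  0.09925434] [ 0.59567786 -0.09358203  0.0904263 ]
0.56 17 -0.09630091750315029 -0.08871129254437013 0.08675828941150188 0.09437253872517726
0.57 16 -0.0959072290670536 -0.08846443758576122 0.08608945379355004 0.09344754568764924
0.58 33 -0.13704036694435306 -0.050981857363149675 0.07625589116847598 0.09746675105068381
0.59 154 -0.13679539253447365 -0.050704153069440164 0.05883812212435591 0.09925433685479756
0.6 1 -0.11454016733495045 -0.11454016733495045 0.09453336597297368 0.09453336597297368
```

View pics/mid.png

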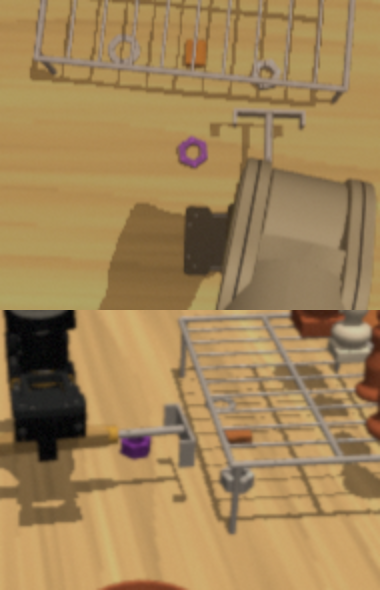

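The crops show the rake level and straight in the gripper, with its head in front of the rail and centred on the nut at y -0.094.

Request:
{"op": "step_arm", "data": {
  "delta_pos": [
    [0, 0, -0.7],
    [0, 0, -0.6],
    [0, 0, 0],
    [0.8, 0, 0],
    [1, 0, 0],
    [1, 0, 0],
    [1, 0, 0],
    [0.8, 0, 0],
    [0, 0, 0],
    [0, 0, 0]
  ],
  "turn": [0, 0, 0, 0, 0, 0, 0, 0, 0, 0]
}}

```text
time: 6.3
ee_pos: [0.5498, -0.093, 0.0378]
eef_rot: [1.0, 0.002, -0.0, 0.0]
ft_force: [0.2, -1.1, -2.5]
width: 0.0217
grip_force: 40.0
```

Request:
{"op": "step_arm", "data": {
  "delta_pos": [
    [0, 0, -0.4],
    [0, 0, -0.4],
    [0, 0, -0.25],
    [0, 0, 0],
    [0, 0, 0]
  ],
  "turn": [0, 0, 0, 0, 0]
}}

```text
time: 6.8
ee_pos: [0.5496, -0.0935, 0.0111]
eef_rot: [1.0, 0.002, -0.0, 0.0]
ft_force: [-0.2, 0.2, -1.9]
width: 0.0215
grip_force: 40.0
```

Request:
{"op": "step_arm", "data": {
  "delta_pos": [
    [-0.2, 0, -0.08],
    [-0.25, 0, 0],
    [-0.3, 0, 0],
    [-0.3, 0, 0],
    [-0.3, 0, 0],
    [-0.3, 0, 0],
    [-0.3, 0, 0],
    [-0.3, 0, 0],
    [-0.3, 0, 0],
    [-0.3, 0, 0],
    [-0.3, 0, 0],
    [-0.3, 0, 0]
  ],
  "turn": [0, 0, 0, 0, 0, 0, 0, 0, 0, 0, 0, 0]
}}

```text
time: 8.0
ee_pos: [0.463, -0.0934, 0.0093]
eef_rot: [1.0, 0.002, 0.0, 0.0]
ft_force: [-0.4, 1.1, -0.9]
width: 0.0217
grip_force: 40.0
```

Request:
{"op": "step_arm", "data": {
  "delta_pos": [
    [-0.3, 0, 0],
    [-0.3, 0, 0],
    [-0.3, 0, 0],
    [-0.3, 0, 0],
    [-0.3, 0, 0],
    [-0.2, 0, 0],
    [-0.1, 0, 0],
    [0, 0, 0],
    [0, 0, 0]
  ],
  "turn": [0, 0, 0, 0, 0, 0, 0, 0, 0]
}}

```text
time: 8.9
ee_pos: [0.4187, -0.0934, 0.0094]
eef_rot: [1.0, 0.002, 0.0, 0.0]
ft_force: [-0.7, 0.2, -2.6]
width: 0.0214
grip_force: 40.0
```

Run:
```python
from h import *
c=camera("top"); s=camera("side")
save("mid2",np.vstack([cv2.resize(c["image"][95:250,130:320],None,fx=2,fy=2),cv2.resize(s["image"][120:260,200:390],None,fx=2,fy=2)]))
```

```text
(no output)
```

View pics/mid2.png

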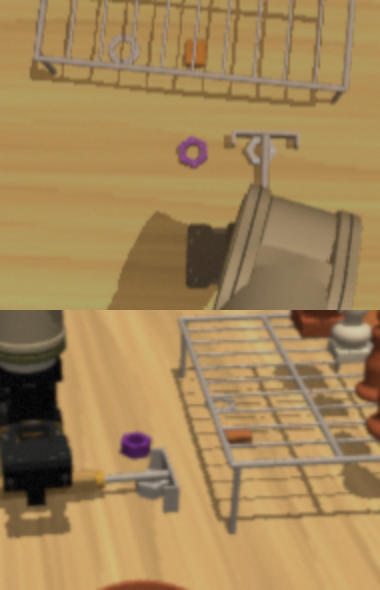

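The nut is out, at crop (262,151), under the neck of the rake and well in front of the rail. Next I lift the rake and lay it back at its original place.

Request:
{"op": "step_arm", "data": {
  "delta_pos": [
    [0.15, 0, 0.3],
    [0, 0, 1],
    [0, 0, 1],
    [0, 0, 0.2],
    [0, 1, 0],
    [0, 1, 0],
    [0, 1, 0],
    [0, 1, 0],
    [0, 1, 0],
    [0, 1, 0],
    [0, 1, 0],
    [0, 1, 0]
  ],
  "turn": [0, 0, 0, 0, 0, 0.8, 0.8, 0.8, 0.8, 0.8, 0.8, 0.8]
}}

```text
time: 10.2
ee_pos: [0.4221, 0.1077, 0.0714]
eef_rot: [0.943, 0.333, -0.0, -0.0]
ft_force: [-0.1, 0.1, -1.4]
width: 0.0217
grip_force: 40.0
```

Request:
{"op": "step_arm", "data": {
  "delta_pos": [
    [0, 1, 0],
    [0, 1, 0],
    [0, 1, 0],
    [0, 1, 0],
    [0, 1, 0],
    [0, 1, 0],
    [0, 0.3, -0.5],
    [0, 0, -0.8],
    [0, 0, -0.5],
    [0, 0, -0.3],
    [0, 0, 0],
    [0, 0, 0]
  ],
  "turn": [0.8, 0.8, 0.8, 0.5, 0, 0, 0, 0, 0, 0, 0, 0]
}}

```text
time: 11.4
ee_pos: [0.4227, 0.2639, 0.0196]
eef_rot: [0.872, 0.489, 0.0, 0.0]
ft_force: [0.0, 0.4, -1.8]
width: 0.0215
grip_force: 40.0
```

Request:
{"op": "step_arm", "data": {
  "delta_pos": [
    [0, 0, -0.2],
    [0, 0, -0.15],
    [0, 0, -0.12],
    [0, 0, 0],
    [0, 0, 0]
  ],
  "turn": [0, 0, 0, 0, 0]
}}

```text
time: 11.9
ee_pos: [0.4224, 0.2641, 0.0076]
eef_rot: [0.872, 0.49, 0.0, 0.0]
ft_force: [0.1, 0.1, -1.3]
width: 0.0217
grip_force: 40.0
```

Request:
{"op": "step_arm", "data": {
  "delta_pos": [
    [0, 0, 0],
    [0, 0, 0],
    [0, 0, 0],
    [0, 0, 0],
    [0, 0, 0],
    [0, 0, 0],
    [0, 0, 0.4],
    [0, 0, 1],
    [0, 0, 1],
    [0, 0, 1],
    [0, 0, 1],
    [0, 0, 0]
  ],
  "turn": [0, 0, 0, 0, 0, 0, 0, 0, 0, 0, 0, 0],
  "grip": 0
}}

```text
time: 13.1
ee_pos: [0.4241, 0.2653, 0.1216]
eef_rot: [0.872, 0.49, 0.003, -0.001]
ft_force: [-0.8, 0.2, -0.9]
width: 0.0869
grip_force: 0.0
```

Run:
```python
from h import *
c=camera("top"); P=pts(c); s=camera("side")
save("mid3",np.hstack([cv2.resize(c["image"][130:190,205:285],None,fx=5,fy=5),cv2.resize(s["image"][80:200,140:300],None,fx=2.5,fy=2.5)]))
m=(abs(P[...,0]-.555)<.06)&(P[...,2]>.01)&(P[...,2]<.03)&(P[...,1]>-.16)&(P[...,1]<-.03)
q=P[m]; print(len(q),q.mean(0),q.min(0),q.max(0))
v,u=np.nonzero(m); print(u.mean(),v.mean())
m=(P[...,2]>.006)&(P[...,2]<.05)&(abs(P[...,0]-.44)<.12)&(P[...,1]>.13)&(P[...,1]<.43); q=P[m]; print(q.min(0),q.max(0))
```

```text
121 [ 0.56042596 -0.08896947  0.0172473 ] [ 0.54278606 -0.10946642  0.01005472] [ 0.57822762 -0.06956592  0.02225226]
260.2892561983471 169.47107438016528
[0.32395405 0.16094747 0.00605463] [0.55356379 0.41200393 0.03997648]
```

View pics/mid3.png

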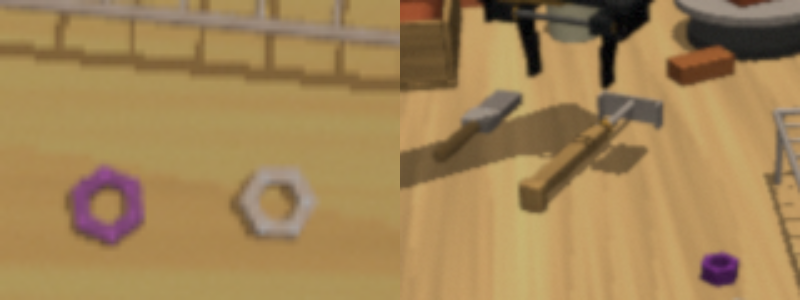

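The crop shows the rake lying flat. The nut is at crop (277,202), which is (0.560,-0.089) with height 18 mm as expected and its corners along y. I'll close along y so the gripper body stays clear of the rail.

Request:
{"op": "step_arm", "data": {
  "delta_pos": [
    [0.2, -1, 0],
    [0.4, -1, 0],
    [0.4, -1, 0],
    [0.4, -1, 0],
    [0.4, -1, 0],
    [0.4, -1, 0],
    [0.4, -1, 0],
    [0.4, -1, 0],
    [0.4, -1, 0],
    [0.4, -1, 0],
    [0.4, -1, 0],
    [0.4, -1, 0]
  ],
  "turn": [-0.71, -0.71, -0.71, -0.71, -0.71, -0.71, -0.71, -0.71, -0.71, -0.71, -0.71, -0.71]
}}

```text
time: 14.4
ee_pos: [0.5379, -0.0384, 0.1176]
eef_rot: [1.0, -0.003, 0.0, 0.0]
ft_force: [0.1, 0.1, -0.9]
width: 0.0874
grip_force: 0.0
```

Request:
{"op": "step_arm", "data": {
  "delta_pos": [
    [0.4, -1, 0],
    [0.4, -1, 0],
    [0, -0.2, 0],
    [0, 0, 0]
  ],
  "turn": [0, 0, 0, 0]
}}

```text
time: 14.8
ee_pos: [0.5571, -0.0929, 0.1174]
eef_rot: [1.0, -0.002, -0.0, 0.0]
ft_force: [-0.3, 0.6, 0.1]
width: 0.0869
grip_force: 0.0
```

Request:
{"op": "step_arm", "data": {
  "delta_pos": [
    [0.1, 0.12, -1],
    [0, 0, -1],
    [0, 0, -1],
    [0, 0, -0.8],
    [0, 0, -0.4],
    [0, 0, -0.3],
    [0, 0, 0],
    [0, 0, 0]
  ],
  "turn": [0, 0, 0, 0, 0, 0, 0, 0]
}}

```text
time: 15.6
ee_pos: [0.5604, -0.0878, 0.0058]
eef_rot: [1.0, 0.001, 0.001, 0.0]
ft_force: [-0.5, -0.3, -0.2]
width: 0.087
grip_force: 0.0
```

Request:
{"op": "step_arm", "data": {
  "delta_pos": [
    [0, 0, 0],
    [0, 0, 0],
    [0, 0, 0],
    [0, 0, 0],
    [0, 0, 0],
    [0, 0, 0],
    [0, 0, 0],
    [0, 0, 0],
    [0, 0, 0],
    [0, 0, 0]
  ],
  "turn": [0, 0, 0, 0, 0, 0, 0, 0, 0, 0],
  "grip": 1,
  "newtons": 20
}}

```text
time: 16.6
ee_pos: [0.5598, -0.0879, 0.0051]
eef_rot: [1.0, 0.0, -0.0, 0.0]
ft_force: [-0.1, -0.4, 0.5]
width: 0.04
grip_force: 20.0
```

Request:
{"op": "step_arm", "data": {
  "delta_pos": [
    [0, 0, 0.3],
    [-0.2, 0, 0.7],
    [-0.2, 0, 1],
    [-0.2, 0, 1],
    [-0.2, -0.5, 0.3],
    [-0.2, -1, 0],
    [-0.2, -1, 0],
    [-0.2, -1, 0],
    [-0.2, -1, 0],
    [-0.2, -1, 0],
    [-0.2, -1, 0],
    [-0.2, -1, 0]
  ],
  "turn": [0, 0, 0, 0, 0, 0, 0, 0, 0, 0, 0, 0]
}}

```text
time: 17.8
ee_pos: [0.5038, -0.2771, 0.0872]
eef_rot: [1.0, 0.0, -0.0, 0.0]
ft_force: [0.8, 0.6, -0.3]
width: 0.0397
grip_force: 20.0
```

Request:
{"op": "step_arm", "data": {
  "delta_pos": [
    [0, -1, 0],
    [0, -1, 0],
    [0, -1, 0],
    [0, -0.1, 0],
    [0, 0, -0.5],
    [0, 0, -0.8],
    [0, 0, -0.8],
    [0, 0, 0],
    [0, 0, 0]
  ],
  "turn": [0, 0, 0, 0, 0, 0, 0, 0, 0]
}}

```text
time: 18.7
ee_pos: [0.5046, -0.352, 0.0347]
eef_rot: [1.0, 0.001, -0.001, -0.0]
ft_force: [-0.4, -0.7, -0.9]
width: 0.0399
grip_force: 20.0
```

Run:
```python
from h import *
s=camera("side"); c=camera("top")
save("dish",np.hstack([cv2.resize(s["image"][200:330,210:340],None,fx=3,fy=3),cv2.resize(c["image"][130:260,290:420],None,fx=3,fy=3)]))
```

```text
(no output)
```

View pics/dish.png

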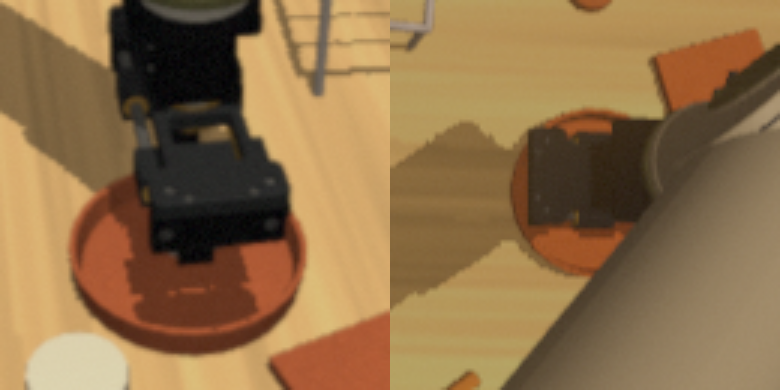

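The gripper holds the nut over the middle of the terracotta dish, whose rim shows all round in both crops. Now I lower it and release.

Request:
{"op": "step_arm", "data": {
  "delta_pos": [
    [0, 0, -0.4],
    [0, 0, -0.27],
    [0, 0, -0.2],
    [0, 0, 0],
    [0, 0, 0]
  ],
  "turn": [0, 0, 0, 0, 0]
}}

```text
time: 19.3
ee_pos: [0.5047, -0.353, 0.0132]
eef_rot: [1.0, 0.0, -0.0, 0.0]
ft_force: [0.1, -0.2, -1.4]
width: 0.0399
grip_force: 20.0
```

Request:
{"op": "step_arm", "data": {
  "delta_pos": [
    [0, 0, 0],
    [0, 0, 0],
    [0, 0, 0],
    [0, 0, 0],
    [0, 0, 0],
    [0, 0, 0.3],
    [0, 0, 0.7],
    [0, 0, 1],
    [0, 0, 1],
    [0, 0, 1],
    [0, 0, 1],
    [0, 0, 1]
  ],
  "turn": [0, 0, 0, 0, 0, 0, 0, 0, 0, 0, 0, 0],
  "grip": 0.3
}}

```text
time: 20.5
ee_pos: [0.5047, -0.3532, 0.1661]
eef_rot: [1.0, 0.0, 0.001, 0.0]
ft_force: [0.5, -0.2, -0.4]
width: 0.061
grip_force: 0.0
```

Request:
{"op": "step_arm", "data": {
  "delta_pos": [
    [-0.5, 1, 0.5],
    [-0.5, 1, 0],
    [-0.5, 1, 0],
    [-0.5, 1, 0],
    [0, 1, 0],
    [0, 1, 0],
    [0, 1, 0],
    [0, 1, 0],
    [0, 0, 0],
    [0, 0, 0]
  ],
  "turn": [0, 0, 0, 0, 0, 0, 0, 0, 0, 0]
}}

```text
time: 21.5
ee_pos: [0.455, -0.1531, 0.1769]
eef_rot: [1.0, 0.001, 0.001, -0.0]
ft_force: [-0.0, -0.2, -0.6]
width: 0.0609
grip_force: 0.0
```

Run:
```python
from h import *
c=camera("top"); P=pts(c); save("end",c["image"])
m=(np.hypot(P[...,0]-.505,P[...,1]+.352)<.055)&(P[...,2]>.014)&(P[...,2]<.05); q=P[m]
print(len(q),q.mean(0),q.max(0),read_state()["width"])
```

```text
<stdin>:4: RuntimeWarning: Mean of empty slice.
  ret = um.true_divide(
Traceback (most recent call last):
ValueError: zero-size array to reduction operation maximum which has no identity
```

View pics/end.png

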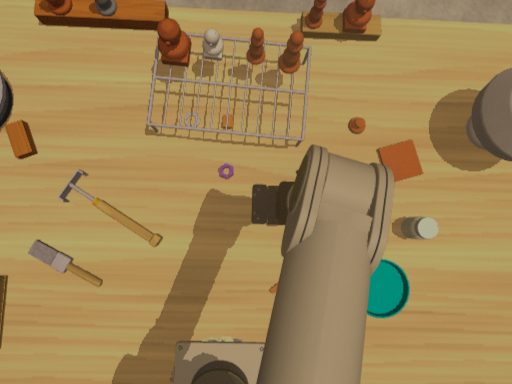

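The top view shows the rake flat at (110,210), but the arm hides the dish. I'll check with the side camera.

Run:
```python
from h import *
c=camera("side"); P=pts(c); save("end2",cv2.resize(c["image"][200:340,200:350],None,fx=4,fy=4))
m=(np.hypot(P[...,0]-.505,P[...,1]+.352)<.055)&(P[...,2]>.014)&(P[...,2]<.05); q=P[m]
print(len(q),q.mean(0) if len(q) else 0,q.max(0) if len(q) else 0)
```

```text
270 [ 0.50618473 -0.35745285  0.02194417] [ 0.52463053 -0.33365355  0.02710928]
```

View pics/end2.png

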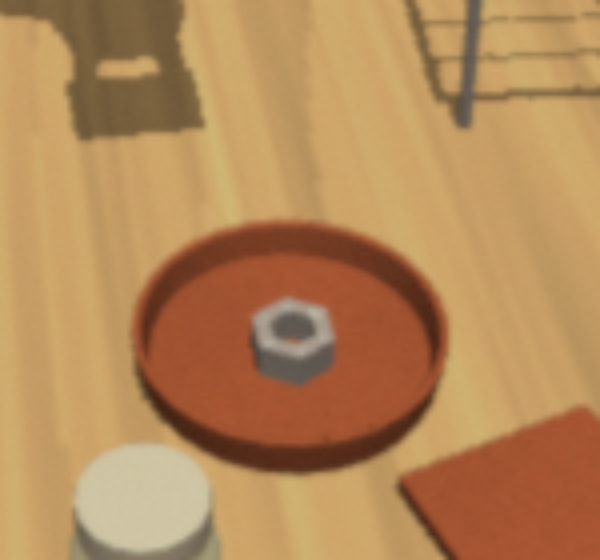

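The steel nut lies flat in the middle of the dish, at crop (293,340).

```bash
python3 -c "
from bench import *
print(close_job())"
```

```text
the job is handed in; nothing more can be done
None
```

The job is handed in at about 22 s: the nut was raked out and lies in the terracotta dish, and the rake is flat on the bench; the hand-in returned no verdict.

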